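Sort the odds and ends on the kitchen island

TASK

Sort the small things on the near half of the island into their places: stand the two spice jars upright in the wooden caddy, one in each bay; lay the pen and the red marker flat and lengthwise on the floor of the blue tray, next to each other; and set the tea light upright in the middle of the white dish. Keep the jars upright all the way, leave the small card stand and the round green pot where they are, and ignore the jars and bottles at the far edge.

Things in the scene. Friction and masses are not known exactly. Their poses are not given: they have to be found in the camera images.
- jar_red: Loose spice jar with a red cap on the near half of the island (not the fixed one at the far edge), upright, round, 45 mm across and 106 mm tall (cap from 85 mm up, 45 mm across, good to grip), 80 to 150 g. Origin: centre of the underside; z up.
- jar_white: Loose spice jar with a white cap on the near half of the island (not the fixed one at the far edge), upright, round, 47 mm across and 98 mm tall (cap from 77 mm up, 46 mm across, good to grip), 80 to 150 g. Origin: centre of the underside; z up.
- marker: Loose felt marker, white barrel and red cap, lying flat; 135 mm long along its own y axis, 17 mm wide in x, 16 mm high, about 18 g. Origin: centre of the underside as it lies at the start (it may roll about its long axis).
- pen: Loose slim white ballpoint pen with dark ends, lying flat; 145 mm long along its own y axis, 11 mm wide in x, 9 mm high, about 15 g. Origin: centre of the underside as it lies at the start (it may roll about its long axis).
- candle: Loose tea light, a round candle in a silver cup, 38 mm across, 15 mm high, about 14 g. Origin: centre of the underside; z up.
- spice_caddy: Fixed open caddy of light wood, 78 mm in its x by 150 mm in its y, 45 mm high, floor top 6 mm above its origin, walls 6 mm. A middle wall parts it into two bays, each 66 x 66 mm inside, with centres at x = 0, y = +36 mm and y = -36 mm of its frame. Origin: centre of the underside; z up.
- pen_tray: Fixed shallow blue tray with grey lining, 124 mm in its x by 180 mm in its y (its length), 20 mm high, walls 4 mm, floor top 4 mm above its origin, undivided, 116 x 172 mm inside. Origin: centre of the underside; z up.
- candle_dish: Fixed round white dish, 124 mm across at the rim, 13 mm high at the rim; its flat floor is about 68 mm across and 5 mm above the origin, and rises gently to the rim. Origin: centre of the underside; z up.
- card: Bystander: loose folded white card stand with a picture on it, 51 mm in x, 56 mm in y, 65 mm high. Not to be moved. Origin: centre of the underside.
- green_pot: Bystander: loose round pot with green lid and red base, 67 mm across, 24 mm high. Not to be moved. Origin: centre of the underside.
There are look-alikes about, which are no part of the job. Leave any pink or turquoise look-alike of the jar_red alone.

How it is judged:
By the outcome, as a careful person would: the job done as asked, in the order asked, and still so for the second after the job is handed in, with the robot touching nothing.
It also fails if it takes over 128 s, if anything falls off the work surface, if the arm or the gripper's body presses on something with over 40 N, if the wrist force passes 120 N, or if a joint passes its speed limit or range.

ROBOT

A 7-joint arm with a two-finger parallel gripper is mounted at the origin on a cart in front of the work surface, level with it; the furniture and walls round the work are solid. World frame = base frame: x ahead of the robot, y to its left, z up, the work surface at z = 0. Lengths are in mm, angles in rad, forces in N, time in s.
With the tool pointing down it reaches from about 400 to 875 mm from the base axis. Payload 4.4 kg.
Tool frame: the origin (TCP) lies at the very end of the fingers, on their centre line; the grasp point (between the pads) lies 19 mm behind it; z points along the fingers, y is the line along which they close (so a half turn about z gives the same grasp; the last joint's range is limited). The gripper opens to 85 mm and grips with 20 to 120 N. Pads are 22 mm wide; open, the fingers measure 114 mm over their backs; the gripper's body (76 mm by 85 mm) begins 54 mm behind the grasp point. The pads swing forward as they close: fully open they stand 13 mm farther back than shut.
Start: joints at [1.205, 0.628, 0.038, 1.517, -0.027, 0.996, -0.02], TCP at [191.992, -621.013, 231.313] pointing down, gripper open.
Joint ranges: [-3.06, 3.06], [-0.37, 2.12], [-1.25, 1.32], [0.18, 2.47], [-1.1, 4.24], [0.23, 1.98], [-2.94, 2.94]. Speed limits (rad/s): [2.57, 2.57, 3.14, 3.14, 3.14, 3.14, 3.14].

INTERFACE

Orientations are given as [roll, pitch, yaw] about the fixed x, y, z axes, in that order (R = Rz(yaw) Ry(pitch) Rx(roll)).
In Python, from cell import monitor, viewer, workorder gives the robot as it stands.
- The arm moves only by the tool arm_command, never from a script. Its argument "series" is one flat list of numbers, 5 for each row, row after row: the opening in per cent of the stroke, from 0 (shut) to 100 (fully open), then the shift along the tool's x, y, z in cm, then the turn about the tool's z in degrees. In form: [claw, x, y, z, roll, claw, x, y, z, roll, ...]. A call has exactly 5 rows; each row is the pose to reach, as a shift and turn from the pose commanded when the call began, along the tool's axes at that moment; what a row does not reach only later rows make up. A row lasts 1/12 s, in which the tool goes at most 41.7 mm and 7.16 degrees, less where a joint would pass 70% of its speed; a pose out of reach is approached as far as the arm can. A call with a gripper value outside its range is refused whole. The fingers move at their own pace and stop on an object; the grip force is fixed at half the most. Time passes only in rows, so rows that repeat a pose let the fingers close, or fill a call up. It gives the time, the measured TCP pose, the force, the opening and the grip force at its end, in the units of the state.
- monitor.read_state(): the state, without advancing time (a new reading comes with each control period).
- viewer.get_image(name): name is "side" or "top" or "wrist"; returns (picture, depth): 480x640x3 uint8, red, green, blue; 480x640 float32, mm along the optical axis (not along the pixel's ray), 0 where there is no reading.
- viewer.camera_model(name): a dict with "mtx" (3x3 intrinsics, pixels), "dist_coeffs" ([k1, k2, p1, p2, k3] as OpenCV has them; the pictures are not rectified), "R" (3x3) and "t" (3): a world point X has camera coordinates R X + t. Camera axes: x right, y down, z forward; pixel columns grow to the right and rows downward; lengths in mm; the calibration is good to about 2 mm. A picture is of the moment at which its call begins: read the wrist's pose just before it. camera_model takes no time and is no camera call; for the wrist camera it gives the pose at the moment of the call.
- workorder.finish_job(): hands the job in; it is judged then, once.
The state is a dict: "clock": time; "qpos": joint angles; "qd": joint speeds; "tau": joint torques, N m; "eef_pos": TCP position; "tool_rot": TCP orientation; "force": force on the tool from outside, world axes, zero at the start; "torque": the same for the moment, N m; "width": finger opening in mm; "gripper_force": force on a finger pad.
Only numpy, scipy, OpenCV 4.12 (cv2) and the standard library are available. Lean on these libraries where they do the work, as an engineer would, in place of code of your own. Each camera call takes 0.05 s, during which the arm holds its last target. There are 200 camera calls.

## Working session

There is one attempt and no reset: what is moved stays moved. The work goes in short steps, Python scripts to look and compute and a tool call to move; the robot and the scene stay as the last step left them, time stands still between calls to the robot, and variables do not carry over. Pictures are saved under pics/ and viewed, at most 14 in all, crops included, and the job is handed in when it is done.

Besides the shell and the picture viewer there is one more tool, called after "Request:" in YAML: its name, and indented under it one key for each argument. arm_command: Moves the arm, as the interface text tells. Its arguments: {"type":"object","properties":{"series":{"type":"array","items":{"type":"number"}}},"required":["series"]}

```bash
ls; mkdir -p pics
cat > h.py <<'E'
import numpy as np,cv2
from cell import monitor,viewer,workorder
def snap(n,f):
    m=viewer.camera_model(n); p,d=viewer.get_image(n)
    cv2.imwrite('pics/'+f+'.png',p[:,:,::-1]); np.savez('pics/'+f+'.npz',p=p,d=d,K=m['mtx'],D=m['dist_coeffs'],R=m['R'],t=m['t'])
    return p,d,m
def load(f): return np.load('pics/'+f+'.npz')
def ray(m,uv):
    uv=np.asarray(uv,float).reshape(-1,1,2)
    K=np.array(m['K'] if 'K' in m else m['mtx']);D=np.array(m['D'] if 'D' in m else m['dist_coeffs'])
    n=cv2.undistortPoints(uv,K,D)[:,0]
    R=np.array(m['R']);t=np.array(m['t']).ravel()
    d=np.c_[n,np.ones(len(n))]@R
    return -R.T@t,d
def onz(m,uv,z):
    c,d=ray(m,uv); return c+d*((z-c[2])/d[:,2])[:,None]
def dep(m,uv):
    c,d=ray(m,uv); D=m['d']; return np.array([c+q*D[int(round(v)),int(round(u))] for q,(u,v) in zip(d,uv)])
E
python3 - <<'E'
from h import *
for n in ['top','side','wrist']:
    p,d,m=snap(n,n+'0'); R=np.array(m['R']);print(n,-R.T@np.array(m['t']).ravel(),R[2])
print(monitor.read_state())
E
```

```text
pics
top [ 286.10738722   20.87033209 1311.73611545] [ 0.1627966  -0.01587042 -0.98653201]
side [ 575.07829857 -921.56995806  541.10274593] [-0.04593533  0.88416537 -0.46491026]
wrist [ 262.76459484 -598.52864034  374.07463138] [-0.27789115 -0.08415622 -0.95691914]
{'clock': 0.15, 'qpos': array([ 1.20521617,  0.62914666,  0.03843993,  1.51811533, -0.02696789,
        0.99632775, -0.02000868]), 'qd': array([-0.00074736, -0.00407389, -0.00034245, -0.00148525,  0.00067925,
       -0.00081547,  0.0004281 ]), 'tau': array([ 1.76378129e-03, -5.63794577e+01,  1.22798380e+00, -1.93647873e+01,
        1.12248919e-02,  7.41449185e-03,  1.47756964e-05]), 'eef_pos': array([ 191.83905749, -620.55000959,  230.59913314]), 'tool_rot': array([-3.14011356e+00,  2.96051843e-05,  2.99796347e-01]), 'force': array([ 0.30960568, -0.97938144, -0.30824349]), 'torque': array([-0.04011461,  0.0341288 , -0.01310815]), 'gripper_force': 0.0, 'width': 85.27052878014679}
```

View pics/top0.png

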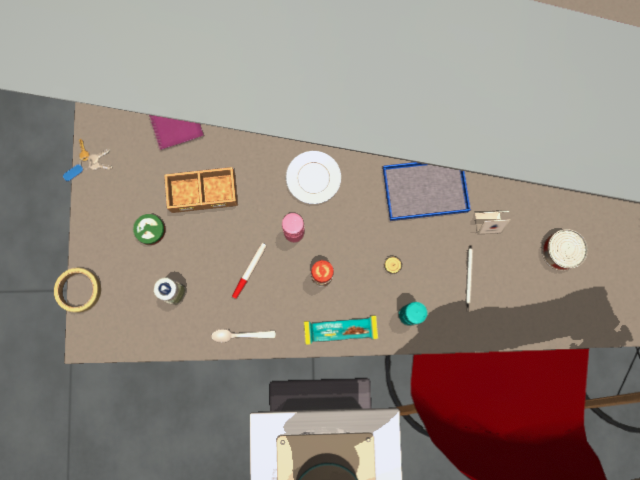

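View pics/side0.png

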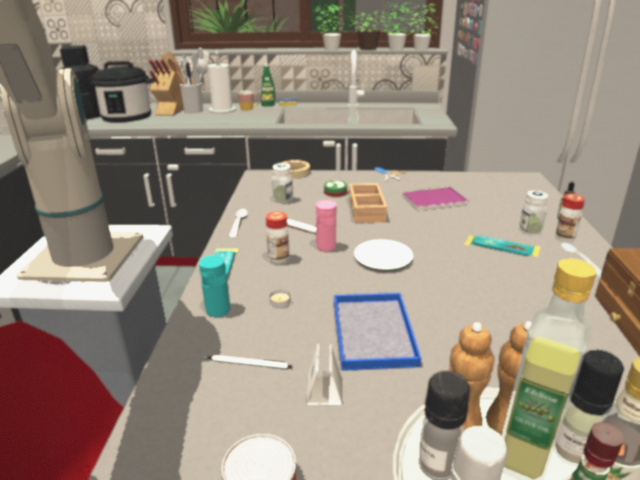

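The top view shows:
- Caddy (201,189)
- Dish (314,178)
- Tray (426,190)
- White jar (167,290)
- Marker (249,271)
- Tea light (393,265)
- Pen (469,276)
- Card (491,222)
- Green pot (149,229)

What could be taken for the things I want:
- **jar_red:** red cap top (322,271) and side (277,238), which I choose. The pink one (293,226), the turquoise one (414,313) and the far fixed red jar, side (570,205), are not it.
- **jar_white:** top (167,290) and side (282,183), chosen. The far fixed one, side (535,210), is not it.
- **pen:** (469,276), chosen. The spoon (243,335) is not it.

Run:
```python
from h import *
m=load('top0');s=load('side0');p=m['p'];d=m['d']
a=cv2.resize(p[150:350,130:380],(800,640))[:600]; b=p[150:350,370:520]
cv2.imwrite('pics/crop1.png',cv2.resize(p[145:345,140:405],(795,600),interpolation=2)[:,:,::-1])
print('hood depth z', dep(m,[(320,60),(320,100),(600,150)]).round())
for n,uv,us in [('jr',(322,271),(277,218)),('jw',(167,290),(282,169)),('pen',(469,276),(249,361)),('pen e1',(470,248),None),('pen e2',(468,305),None),('can',(393,265),(280,297)),('marker',(249,271),None),('mk e1',(264,245),None),('mk e2',(236,296),None),('dish',(314,178),(384,255)),('tray',(426,190),(374,328)),('caddymid',(201,189),(367,200)),('card',(491,222),None),('pot',(149,229),None),('pink',(293,226),None),('turq',(414,313),None),('table',(350,230),None)]:
    print(n,dep(m,[uv]).round()[0], dep(s,[us]).round()[0] if us else '')
```

```text
hood depth z [[ 433.   13. 1020.]
 [ 410.   14. 1023.]
 [ 381. -129. 1022.]]
jr [437.  -3. 103.] [441. -16. 107.]
jw [407. 313.  95.] [415. 295. 100.]
pen [ 429. -328.    7.] [ 430. -330.    8.]
pen e1 [ 492. -336.    3.] 
pen e2 [ 365. -321.    8.] 
can [ 458. -161.    6.] [ 459. -153.    9.]
marker [453. 155.  11.] 
mk e1 [509. 121.  13.] 
mk e2 [399. 184.  10.] 
dish [659.   7.  11.] [664.  15.   7.]
tray [ 627. -245.    4.] [ 630. -238.    7.]
caddymid [631. 255.  42.] [635. 254.  32.]
card [ 538. -368.   63.] 
pot [549. 372.  24.] 
pink [530.  54. 108.] 
turq [ 346. -185.  109.] 
table [540. -70.  -2.]
```

View pics/crop1.png

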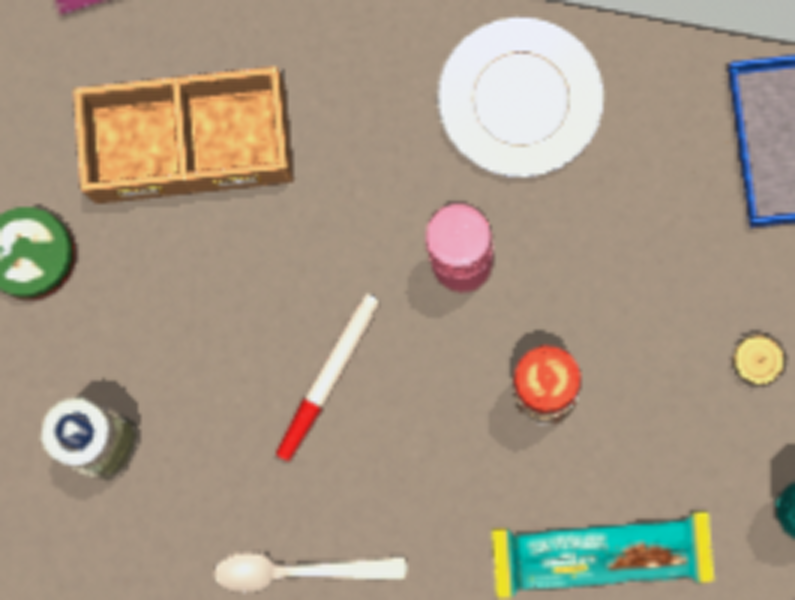

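The crop confirms the red-capped jar at crop (547,378), the white jar at (75,432), and the caddy, dish and marker. Next I fit contours.

```bash
cat >> h.py <<'E'
def big(mask,box):
    k=np.zeros_like(mask);x0,y0,x1,y1=box;k[y0:y1,x0:x1]=mask[y0:y1,x0:x1]
    c=cv2.findContours(k,cv2.RETR_EXTERNAL,cv2.CHAIN_APPROX_NONE)[0]
    return max(c,key=cv2.contourArea)
def rect(m,c,z):
    w=onz(m,c.reshape(-1,2),z)[:,:2].astype(np.float32); (x,y),(a,b),_=r=cv2.minAreaRect(w)
    bp=cv2.boxPoints(r);e=bp[1]-bp[0];f=bp[2]-bp[1];l=e if e@e>f@f else f
    return round(x,1),round(y,1),'size',round(a),round(b),'long axis deg',round(float(np.degrees(np.arctan2(l[1],l[0])))%180,1)
def goal(x,y,z,yaw,p=None):
    s=monitor.read_state(); ps=p or s['eef_pos']; c=s['tool_rot'][2]
    v=np.array([x,y,z])-ps; ex=np.array([np.cos(c),np.sin(c)]);ey=np.array([ex[1],-ex[0]])
    t=(c-np.radians(yaw)+np.pi)%(2*np.pi)-np.pi
    print('t',round(s['clock'],2),'pos',s['eef_pos'].round(1),'rot',np.degrees(s['tool_rot']).round(1),'w',round(s['width'],1),'f',s['force'].round(1),'gf',round(s['gripper_force'],1))
    print('  to',(x,y,z,yaw),'x %.2f y %.2f z %.2f cm turn %.1f'%(v[:2]@ex/10,v[:2]@ey/10,-v[2]/10,np.degrees(t)))
E
python3 - <<'E'
from h import *
m=load('top0');p=m['p'];hsv=cv2.cvtColor(p,cv2.COLOR_RGB2HSV);H,S,V=cv2.split(hsv)
u=lambda b:(b*255).astype(np.uint8)
red=u(((H<10)|(H>172))&(S>150)&(V>120)); wht=u((S<60)&(V>165)); blue=u((H>105)&(H<130)&(S>120)); org=u((H>8)&(H<22)&(S>110)); yel=u((H>18)&(H<32)&(S>80)&(V>130))
print('jr',rect(m,big(red,(300,250,345,290)),106))
print('jw',rect(m,big(wht,(145,270,190,305)),98))
print('can',rect(m,big(yel,(375,250,410,285)),13))
print('pen',rect(m,big(wht,(460,240,480,310)),8))
print('mk',rect(m,big(wht|red,(225,235,275,305)),8))
print('dish',rect(m,big(u((S<40)&(V>190)),(275,145,350,210)),12))
print('tray',rect(m,big(blue,(375,150,480,225)),20))
d=m['d'];yy,xx=np.mgrid[160:215,155:245]
P=dep(m,np.c_[xx.ravel(),yy.ravel()].astype(float));zz=P[:,2].reshape(xx.shape)
k=np.zeros(H.shape,np.uint8);k[160:215,155:245]=u((zz>34)&(zz<55))
print('cad',rect(m,big(k,(155,160,245,215)),45), rect(m,big(org,(155,160,245,215)),45))
s=load('side0');hs=cv2.cvtColor(s['p'],cv2.COLOR_RGB2HSV)
H,S,V=cv2.split(hs)
for n,mk,b in [('jr',u(((H<10)|(H>172))&(S>150)&(V>120)),(260,205,295,230)),('mk tray',u((H>105)&(H<130)&(S>120)),(320,280,430,380))]:
    c=big(mk,b);print(n,cv2.boundingRect(c),rect(s,c,20) if 'tray' in n else '')
goal(436,-2,250,90)
E
```

```text
jr (436.5, -2.7, 'size', 43, 43, 'long axis deg', 133.5)
jw (414.3, 327.0, 'size', 70, 61, 'long axis deg', 1.0)
can (458.3, -159.4, 'size', 33, 33, 'long axis deg', 177.4)
pen (425.7, -336.3, 'size', 27, 126, 'long axis deg', 176.2)
mk (464.6, 158.2, 'size', 102, 137, 'long axis deg', 178.5)
dish (661.4, 9.4, 'size', 121, 121, 'long axis deg', 88.6)
tray (627.1, -241.6, 'size', 126, 180, 'long axis deg', 95.0)
cad (632.6, 257.0, 'size', 82, 152, 'long axis deg', 94.8) (629.5, 255.8, 'size', 87, 152, 'long axis deg', 95.0)
jr (267, 216, 19, 12) 
mk tray (335, 294, 86, 76) (628.6, -252.1, 'size', 123, 196, 'long axis deg', 95.1)
t 0.15 pos [ 191.8 -620.6  230.6] rot [-179.9    0.    17.2] w 85.3 f [ 0.3 -1.  -0.3] gf 0.0
  to (436, -2, 250, 90) x 41.59 y -51.89 z -1.94 cm turn -72.8
```

Request:
arm_command:
  series: [100,0,-4,-2,0,100,0,-8,-2,0,100,0,-12,-2,0,100,0,-16,-2,0,100,0,-20,-2,0]

```text
clock: 0.57
eef_pos: [132.2, -427.8, 251.0]
tool_rot: [-3.141, -0.0, 0.3]
force: [0.8, -0.1, 0.5]
width: 85.6
gripper_force: 0.0
```

Request:
arm_command:
  series: [100,4,0,0,0,100,8,0,0,0,100,12,0,0,0,100,16,0,0,0,100,20,0,0,0]

```text
clock: 0.98
eef_pos: [325.5, -370.0, 251.5]
tool_rot: [3.141, -0.0, 0.299]
force: [-0.2, -0.7, -0.6]
width: 85.1
gripper_force: 0.0
```

Request:
arm_command:
  series: [100,2.4,-3.2,0,0,100,4.8,-6.4,0,0,100,7.2,-9.6,0,0,100,9.6,-12.8,0,0,100,12,-16,0,0]

```text
clock: 1.4
eef_pos: [391.6, -180.7, 251.3]
tool_rot: [-3.142, 0.0, 0.3]
force: [1.1, 0.3, 0.7]
width: 85.4
gripper_force: 0.0
```

Request:
arm_command:
  series: [100,1.9,-3.2,0,-7,100,3.8,-6.4,0,-14,100,5.7,-9.6,0,-21,100,7.6,-12.8,0,-28,100,9.6,-16,0,-35]

```text
clock: 1.82
eef_pos: [435.7, 0.4, 251.4]
tool_rot: [3.141, 0.0, 0.917]
force: [1.1, -0.6, 0.5]
width: 85.2
gripper_force: 0.0
```

Request:
arm_command:
  series: [100,0,0,0,-7,100,0,0,0,-14,100,0,0,0,-21,100,0,0,0,-28,100,0,0,0,-35]

```text
clock: 2.23
eef_pos: [435.7, -1.3, 251.2]
tool_rot: [-3.141, 0.0, 1.528]
force: [0.0, 0.4, -0.5]
width: 85.2
gripper_force: 0.0
```

Run:
```python
from h import *
goal(436,-2,78,90); p,d,m=snap('wrist','w1'); print(monitor.read_state()['qpos'].round(2))
```

```text
t 2.23 pos [435.7  -1.3 251.2] rot [-180.     0.    87.5] w 85.2 f [ 0.   0.4 -0.5] gf 0.0
  to (436, -2, 78, 90) x -0.07 y 0.03 z 17.32 cm turn -2.5
[ 0.27  0.32 -0.43  2.05  0.18  0.81 -0.31]
```

View pics/w1.png

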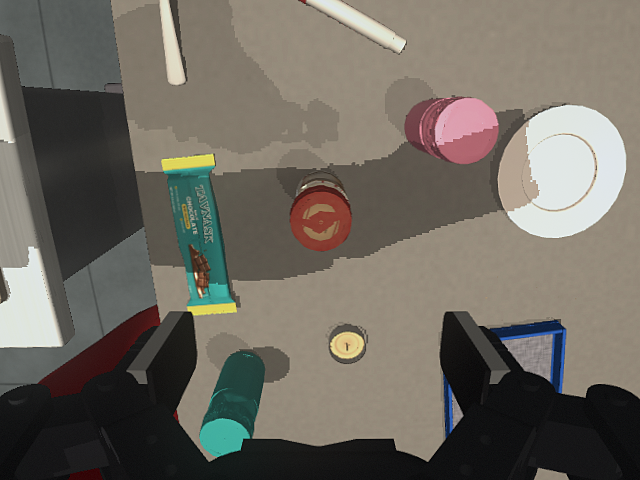

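The wrist view shows the red cap at (321,218), the candle at (348,344), the dish at (562,172) and the pink jar at (462,130). The fingers will straddle the red jar with nothing in the way.

```bash
cat >> h.py <<'E'
u8=lambda b:(b*255).astype(np.uint8)
def hsvs(p): return cv2.split(cv2.cvtColor(p,cv2.COLOR_RGB2HSV))
def redm(p):
    H,S,V=hsvs(p); return u8(((H<10)|(H>172))&(S>130)&(V>70))
def circ(m,c,z):
    e=cv2.minEnclosingCircle(onz(m,c.reshape(-1,2),z)[:,:2].astype(np.float32)); return np.round(e[0],1),round(e[1],1)
E
python3 - <<'E'
from h import *
m=load('w1');p=m['p']
print('jr',circ(m,big(redm(p),(280,180,360,260)),106), dep(m,[(321,218)]))
H,S,V=hsvs(p)
print('can',circ(m,big(u8((H>15)&(H<35)&(S>60)&(V>90)),(320,320,380,370)),14),dep(m,[(348,344)]))
print('dish depth',dep(m,[(562,172),(550,172),(575,180)])[:,2].round(1))
print('tray depth floor',dep(m,[(525,360)]).round(1),'rim',dep(m,[(545,325)]).round(1))
E
```

```text
jr (array([438.1,   0. ]), 23.8) [[438.04781628   0.49731116 106.5697638 ]]
can (array([ 459. , -156.6]), 17.9) [[ 460.3538757  -160.03616814    8.3508436 ]]
dish depth [7.2 6.1 6.1]
tray depth floor [[ 652.3 -192.6    4.4]] rim [[ 666.4 -148.4    9. ]]
```

Request:
arm_command:
  series: [100,0.1,0.2,4,-2,100,0.1,0.2,8,-5,100,0.1,0.2,12,-7,100,0.1,0.2,15,-7,100,0.1,0.2,17.2,-7]

```text
clock: 2.7
eef_pos: [436.5, -0.7, 76.8]
tool_rot: [-3.138, -0.0, 1.641]
force: [-0.5, -0.5, -0.3]
width: 85.2
gripper_force: 0.0
```

Request:
arm_command:
  series: [20,0,0,0,0,20,0,0,0,0,20,0,0,0,0,20,0,0,0,0,20,0,0,0,0]

```text
clock: 3.12
eef_pos: [438.9, -0.5, 81.0]
tool_rot: [3.138, 0.0, 1.643]
force: [-1.3, -0.1, 3.6]
width: 42.9
gripper_force: 60.7
```

Request:
arm_command:
  series: [20,0,0,0,0,20,0,0,0,0,20,0,0,0,0,20,0,0,0,0,20,0,0,0,0]

```text
clock: 3.53
eef_pos: [438.9, -0.5, 80.9]
tool_rot: [3.139, 0.0, 1.643]
force: [-1.5, 0.9, 8.4]
width: 42.8
gripper_force: 61.0
```

Request:
arm_command:
  series: [20,0,0,-1,0,20,0,0,-4,0,20,0,0,-7.5,0,20,0,0,-11,0,20,0,0,-14,0]

```text
clock: 3.95
eef_pos: [438.1, -0.4, 222.2]
tool_rot: [3.139, 0.0, 1.643]
force: [0.7, -0.2, -1.8]
width: 43.0
gripper_force: 61.4
```

Request:
arm_command:
  series: [20,1.5,2.5,0,0,20,3.5,6,0,0,20,5.5,9.5,0,0,20,8,13.5,0,0,20,9.8,16.7,0,0]

```text
clock: 4.37
eef_pos: [598.2, 110.0, 220.6]
tool_rot: [3.14, 0.0, 1.643]
force: [0.3, -0.4, -0.5]
width: 42.9
gripper_force: 61.5
```

Run:
```python
from h import *
goal(635,220.6,220,95); p,d,m=snap('wrist','w2')
```

```text
t 4.37 pos [598.2 110.  220.6] rot [179.9   0.   94.1] w 42.9 f [ 0.3 -0.4 -0.5] gf 61.5
  to (635, 220.6, 220, 95) x 10.77 y 4.47 z 0.06 cm turn -0.9
```

View pics/w2.png

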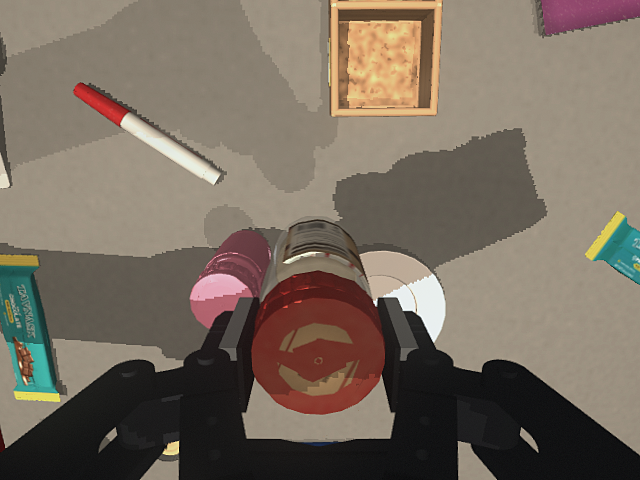

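The jar is held upright. The caddy's near corners are at (331,115) and (438,116), and its middle wall is at v≈5.

Run:
```python
from h import *
m=load('w2')
P=onz(m,[(330,116),(438,116),(331,5),(441,5)],45);print(P.round(1))
n=(P[0]+P[1])/2; mid=(P[2]+P[3])/2; dd=mid-n; dd/=np.linalg.norm(dd);print(n,mid,np.degrees(np.arctan2(dd[1],dd[0])))
print('bay centre',n+dd*39,'other',n+dd*111); print(dep(m,[(385,60),(384,113)]).round(1))
i=onz(m,[(74,88),(221,178)],10);print('marker ends',i.round(1))
```

```text
[[602.3 181.1  45. ]
 [681.2 187.3  45. ]
 [597.1 255.4  45. ]
 [673.  261.9  45. ]]
[641.78136135 184.18408825  45.        ] [635.06583035 258.65406823  45.        ] 95.15286365873074
bay centre [638.27864455 223.02647457  45.        ] other [631.81209047 294.73549547  45.        ]
[[643.5 227.    7.5]
 [641.2 186.2  46.5]]
marker ends [[394.3 190.1  10. ]
 [515.9 124.1  10. ]]
```

Request:
arm_command:
  series: [20,2,1,0,0,20,4.5,2,0,0,20,7,3,0,0,20,9.4,4,0,-1,20,10.9,4.7,0,-1]

```text
clock: 4.83
eef_pos: [635.6, 224.6, 220.1]
tool_rot: [3.141, -0.003, 1.664]
force: [0.2, 0.3, -1.4]
width: 42.6
gripper_force: 61.7
```

Request:
arm_command:
  series: [20,0,0,2,0,20,0,0,4,0,20,0,0,6,0,20,0,0,7,0,20,0,0,8,0]

```text
clock: 5.25
eef_pos: [635.5, 220.6, 138.9]
tool_rot: [-3.141, 0.0, 1.661]
force: [0.6, -0.4, -1.2]
width: 43.0
gripper_force: 61.7
```

Run:
```python
from h import *
goal(637,222,87,95); p,d,m=snap('wrist','w3'); snap('top','t3')
a=p[60:480,100:560]; b=cv2.resize(load('t3')['p'][130:290,120:290],(340,320)); 
o=np.zeros((420,800,3),np.uint8);o[:,:460]=a;o[:320,460:]=b;cv2.imwrite('pics/c3.png',o[:,:,::-1])
```

```text
t 5.25 pos [635.5 220.6 138.9] rot [-180.     0.    95.1] w 43.0 f [ 0.6 -0.4 -1.2] gf 61.7
  to (637, 222, 87, 95) x 0.12 y 0.16 z 5.19 cm turn 0.1
```

View pics/c3.png

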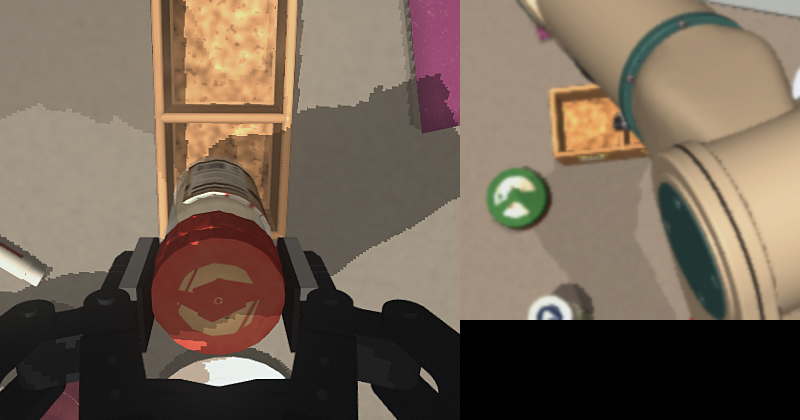

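The jar bottom is just above the right bay, about 3 mm to the left of its centre line. I correct that and lower it.

Request:
arm_command:
  series: [20,0.1,0.2,1,0,20,0.1,0.2,2.5,0,20,0.1,0.2,4,0,20,0.1,0.2,4.8,0,20,0.1,0.2,5.2,0]

```text
clock: 5.77
eef_pos: [637.5, 222.4, 87.0]
tool_rot: [-3.141, 0.0, 1.661]
force: [-6.4, -1.0, 24.0]
width: 42.4
gripper_force: 64.2
```

Request:
arm_command:
  series: [20,0,0,-0.1,0,60,0,0,-0.1,0,90,0,0,-0.1,0,90,0,0,-0.1,0,90,0,0,-0.1,0]

```text
clock: 6.18
eef_pos: [638.2, 222.6, 88.9]
tool_rot: [3.14, -0.0, 1.661]
force: [-0.3, -1.0, 0.2]
width: 77.1
gripper_force: 0.0
```

Request:
arm_command:
  series: [90,0,0,-1,0,90,0,0,-4,0,100,0,0,-8,0,100,0,0,-12,0,100,0,0,-16,0]

```text
clock: 6.6
eef_pos: [637.4, 222.5, 250.9]
tool_rot: [3.141, -0.0, 1.661]
force: [0.5, 0.6, -0.1]
width: 85.1
gripper_force: 0.0
```

Run:
```python
from h import *
goal(412,302,250,95)
m=load('top0');H,S,V=hsvs(m['p'])
yy,xx=np.mgrid[270:310,150:190];P=dep(m,np.c_[xx.ravel(),yy.ravel()].astype(float))
q=P[(P[:,2]>88)&(P[:,2]<110)];print(cv2.minEnclosingCircle(q[:,:2].astype(np.float32)),q[:,2].mean())
```

```text
t 6.6 pos [637.4 222.5 250.9] rot [180.   -0.   95.2] w 85.1 f [ 0.5  0.6 -0.1] gf 0.0
  to (412, 302, 250, 95) x 9.96 y -21.73 z 0.09 cm turn 0.2
((409.5258483886719, 317.73431396484375), 23.615251541137695) 97.20922111628705
```

Request:
arm_command:
  series: [100,1,-4,0,0,100,2,-8,0,0,100,3,-12,0,0,100,4.5,-16,0,0,100,6,-20,0,0]

```text
clock: 7.02
eef_pos: [433.4, 263.5, 249.3]
tool_rot: [3.14, -0.0, 1.66]
force: [-0.6, 1.3, 0.7]
width: 85.7
gripper_force: 0.0
```

Request:
arm_command:
  series: [100,0.5,-1,0,0,100,1,-2.2,0,0,100,1,-2.2,0,0,100,1,-2.2,0,0,100,1,-2.2,0,0]

```text
clock: 7.43
eef_pos: [414.1, 271.1, 248.4]
tool_rot: [3.14, -0.0, 1.659]
force: [0.9, -0.1, 1.8]
width: 85.2
gripper_force: 0.0
```

Run:
```python
from h import *
p,d,m=snap('wrist','w4');m=load('w4')
yy,xx=np.mgrid[0:480:2,150:560:2];P=dep(m,np.c_[xx.ravel(),yy.ravel()].astype(float))
q=P[(P[:,2]>93)&(P[:,2]<110)&(np.hypot(P[:,0]-410,P[:,1]-316)<40)];print(len(q),cv2.minEnclosingCircle(q[:,:2].astype(np.float32)),q.mean(0))
x,y=q.mean(0)[:2];goal(x,y,71,95)
```

```text
832 ((410.5386657714844, 319.18023681640625), 22.540481567382812) [410.52637861 319.42282163  98.93550179]
t 7.48 pos [414.1 271.  248.3] rot [180.  -0.  95.] w 85.3 f [-0.3 -0.3 -0. ] gf 0.0
  to (np.float64(410.52637860518524), np.float64(319.4228216347112), 71, 95) x 4.85 y 0.07 z 17.73 cm turn 0.0
```

View pics/w4.png

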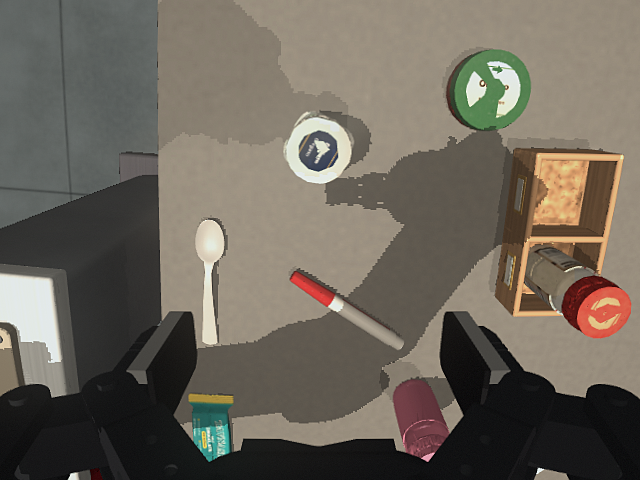

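The wrist view shows the red jar upright in the near bay (cap at (597,307)) and the white cap at (320,147). There is room for the fingers either side.

Request:
arm_command:
  series: [100,2,0,3,0,100,4,0,7,0,100,4.8,0,11,0,100,4.8,0,15,0,100,4.8,0,17.6,0]

```text
clock: 7.9
eef_pos: [407.8, 318.5, 68.4]
tool_rot: [-3.139, 0.002, 1.661]
force: [0.4, -0.4, 0.0]
width: 84.9
gripper_force: 0.0
```

Request:
arm_command:
  series: [20,0,0,0,0,20,0,0,0,0,20,0,0,0,0,20,0,0,0,0,20,0,0,0,0]

```text
clock: 8.32
eef_pos: [409.6, 320.1, 74.3]
tool_rot: [3.138, -0.002, 1.66]
force: [0.3, 0.6, 1.9]
width: 44.0
gripper_force: 61.5
```

Request:
arm_command:
  series: [20,0,0,0,0,20,0,0,-2,0,20,0,0,-6,0,20,0,0,-10,0,20,0,0,-14,0]

```text
clock: 8.73
eef_pos: [407.4, 318.9, 214.4]
tool_rot: [-3.141, 0.0, 1.661]
force: [0.7, 0.7, -1.2]
width: 44.3
gripper_force: 61.5
```

Run:
```python
from h import *
goal(631.5,294,220,95)
```

```text
t 8.73 pos [407.4 318.9 214.4] rot [-180.     0.    95.2] w 44.3 f [ 0.7  0.7 -1.2] gf 61.5
  to (631.5, 294, 220, 95) x -4.51 y 22.09 z -0.56 cm turn 0.2
```

Request:
arm_command:
  series: [20,-0.6,3,0,0,20,-1.4,7,0,0,20,-2.2,11,0,0,20,-3,15,0,0,20,-3.8,19,0,0]

```text
clock: 9.15
eef_pos: [602.5, 297.6, 213.5]
tool_rot: [3.141, -0.0, 1.661]
force: [0.2, 0.2, -0.6]
width: 44.0
gripper_force: 61.5
```

Request:
arm_command:
  series: [20,-0.7,2,0,0,20,-0.7,3.1,0,0,20,-0.7,3.1,2,0,20,-0.7,3.1,4,0,20,-0.7,3.1,6.5,0]

```text
clock: 9.57
eef_pos: [633.1, 294.6, 148.4]
tool_rot: [3.139, -0.001, 1.66]
force: [0.3, -0.8, -1.9]
width: 44.2
gripper_force: 61.7
```

Run:
```python
from h import *
goal(631.5,294,80,95); p,d,m=snap('wrist','w5')
snap('side','s5'); b=cv2.resize(load('s5')['p'][120:280,230:430],(400,320),interpolation=2)
o=np.zeros((420,800,3),np.uint8);o[:,:400]=p[60:480,120:520];o[:320,400:]=b;cv2.imwrite('pics/c5.png',o[:,:,::-1])
```

```text
t 9.57 pos [633.1 294.6 148.4] rot [ 1.798e+02 -1.000e-01  9.510e+01] w 44.2 f [ 0.3 -0.8 -1.9] gf 61.7
  to (631.5, 294, 80, 95) x -0.05 y -0.16 z 6.84 cm turn 0.1
```

View pics/c5.png

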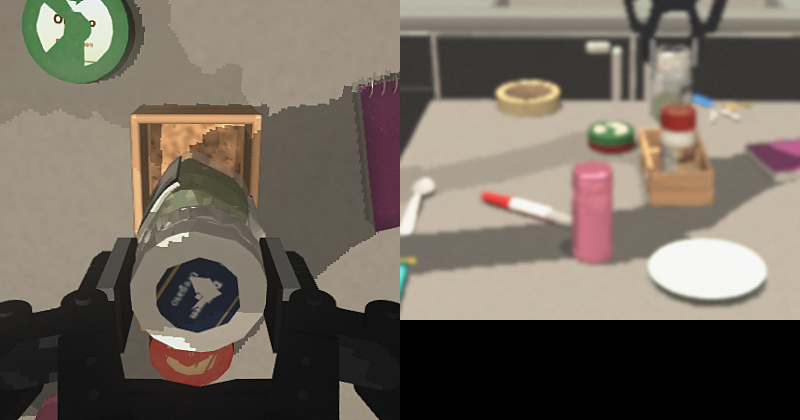

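The white jar is centred over the far bay, caddy edges u≈134 and 262 against a jar centre of ≈198, and the red jar is upright behind it. I lower it.

Request:
arm_command:
  series: [20,0,0,2,0,20,0,0,4,0,20,0,0,5.5,0,20,0,0,6.2,0,20,0,0,6.6,0]

```text
clock: 10.08
eef_pos: [632.2, 294.3, 81.6]
tool_rot: [-3.141, 0.0, 1.661]
force: [-1.0, -0.1, -1.3]
width: 44.1
gripper_force: 61.6
```

Run:
```python
from h import *
goal(631.5,294,80,95)
```

```text
t 10.08 pos [632.2 294.3  81.6] rot [-180.     0.    95.2] w 44.1 f [-1.  -0.1 -1.3] gf 61.6
  to (631.5, 294, 80, 95) x -0.03 y -0.07 z 0.16 cm turn 0.2
```

Request:
arm_command:
  series: [20,0,0,0.1,0,20,0,0,0.15,0,90,0,0,0.15,0,90,0,0,0.15,0,90,0,0,0.15,0]

```text
clock: 10.5
eef_pos: [632.8, 294.9, 81.0]
tool_rot: [3.14, -0.001, 1.661]
force: [0.3, -0.8, 0.3]
width: 76.8
gripper_force: 0.0
```

Request:
arm_command:
  series: [90,0,0,-1,0,90,0,0,-4,0,100,0,0,-8,0,100,0,0,-12,0,100,0,0,-15,0]

```text
clock: 10.92
eef_pos: [633.0, 295.4, 234.6]
tool_rot: [3.138, -0.002, 1.661]
force: [1.2, 0.1, 1.1]
width: 85.5
gripper_force: 0.0
```

Run:
```python
from h import *
m=load('top0');H,S,V=hsvs(m['p'])
for z in (8,):
    P=onz(m,[(470.5,246),(467.5,306)],z);print('pen',P.round(1),P.mean(0).round(1),np.degrees(np.arctan2(*(P[0]-P[1])[[1,0]])))
s=load('side0');P=onz(s,[(207,358),(292,365)],5);print('pen side',P.round(1),P.mean(0))
goal(430,-330,250,5);goal(475,-80,220,95)
```

```text
pen [[ 495.6 -335.6    8. ]
 [ 363.2 -319.9    8. ]] [ 429.4 -327.7    8. ] -6.755908028874505
pen side [[ 360.8 -321.9    5. ]
 [ 498.3 -332.4    5. ]] [ 429.54742452 -327.12163875    5.        ]
t 10.92 pos [633.  295.4 234.6] rot [ 1.798e+02 -1.000e-01  9.520e+01] w 85.5 f [1.2 0.1 1.1] gf 0.0
  to (430, -330, 250, 5) x -60.44 y -25.87 z -1.54 cm turn 90.2
t 10.92 pos [633.  295.4 234.6] rot [ 1.798e+02 -1.000e-01  9.520e+01] w 85.5 f [1.2 0.1 1.1] gf 0.0
  to (475, -80, 220, 95) x -35.95 y -19.12 z 1.46 cm turn 0.2
```

Request:
arm_command:
  series: [100,-3.6,-1.5,0,0,100,-7.2,-3,0,0,100,-10.8,-4.6,0,0,100,-14.4,-6.2,0,0,100,-18,-7.7,0,0]

```text
clock: 11.33
eef_pos: [570.9, 106.8, 231.1]
tool_rot: [3.14, 0.0, 1.662]
force: [0.4, 0.0, -0.3]
width: 85.6
gripper_force: 0.0
```

Request:
arm_command:
  series: [100,-3.6,-1.5,0,0,100,-7.2,-3,0,0,100,-10.8,-4.6,0,0,100,-14.4,-6.2,0,0,100,-18,-7.7,0,0]

```text
clock: 11.75
eef_pos: [510.6, -79.5, 231.0]
tool_rot: [3.14, 0.001, 1.661]
force: [0.2, 0.1, -0.4]
width: 85.7
gripper_force: 0.0
```

Request:
arm_command:
  series: [100,-3.6,-1.5,0,7,100,-7.2,-3,0,14,100,-10.8,-4.6,0,21,100,-14.4,-6.2,0,28,100,-18,-7.7,0,35]

```text
clock: 12.17
eef_pos: [450.1, -265.9, 231.2]
tool_rot: [3.14, 0.0, 1.044]
force: [1.6, -0.5, -0.2]
width: 85.7
gripper_force: 0.0
```

Request:
arm_command:
  series: [100,0,0,0,7,100,0,0,0,14,100,0,0,0,21,100,0,0,0,28,100,0,0,0,35]

```text
clock: 12.58
eef_pos: [451.2, -264.2, 231.0]
tool_rot: [3.141, -0.001, 0.433]
force: [0.1, 0.5, 0.2]
width: 85.4
gripper_force: 0.0
```

Request:
arm_command:
  series: [100,0,0,0,7,100,0,0,0,14,100,0,0,0,21,100,0,0,0,28,100,0,0,0,30]

```text
clock: 13.0
eef_pos: [451.3, -263.9, 231.0]
tool_rot: [3.141, -0.002, -0.089]
force: [0.9, 0.2, 0.4]
width: 85.6
gripper_force: 0.0
```

Run:
```python
from h import *
goal(429.5,-327.5,150,-5.5);print(monitor.read_state()['qpos'].round(2))
```

```text
t 13.0 pos [ 451.3 -263.9  231. ] rot [ 1.8e+02 -1.0e-01 -5.1e+00] w 85.6 f [0.9 0.2 0.4] gf 0.0
  to (429.5, -327.5, 150, -5.5) x -1.61 y 6.53 z 8.10 cm turn 0.4
[ 0.47  0.45  0.    1.87 -0.    0.82 -1.18]
```

Next I go to 150 mm above the pen and look from there.

Request:
arm_command:
  series: [60,-0.4,2,0,0,60,-0.8,4,1,0,60,-1.2,5.5,3,0,60,-1.6,6.5,6,0,60,-1.6,6.5,8,0]

```text
clock: 13.42
eef_pos: [428.1, -330.2, 149.4]
tool_rot: [3.14, -0.0, -0.088]
force: [-1.1, -0.5, -0.6]
width: 51.3
gripper_force: 0.0
```

Run:
```python
from h import *
p,d,m=snap('wrist','w6');goal(429.5,-327.5,5,-5.5)
```

```text
t 13.47 pos [ 426.7 -327.3  146.1] rot [-179.8    0.3   -4.9] w 51.2 f [-1.6  0.3 -2.1] gf 0.0
  to (429.5, -327.5, 5, -5.5) x 0.28 y -0.01 z 14.11 cm turn 0.6
```

View pics/w6.png

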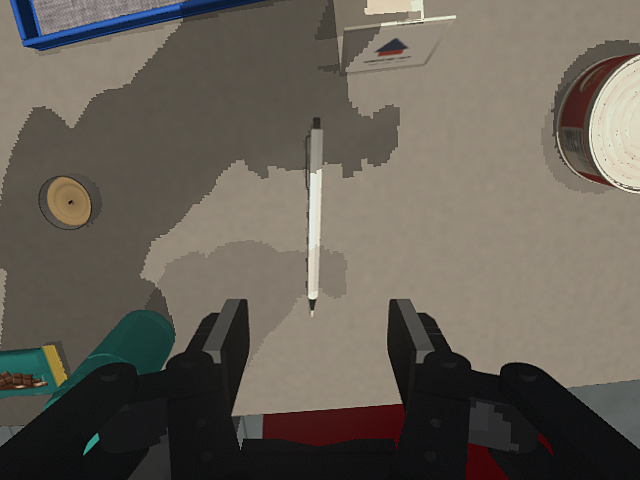

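The pen runs from (318,118) to (312,317). The card is at (395,45), clear of it.

Run:
```python
from h import *
m=load('w6');P=onz(m,[(318,118),(312,317)],5);c=P.mean(0);print(P.round(1),c.round(1),np.degrees(np.arctan2(*(P[0]-P[1])[[1,0]])))
print(dep(m,[(314,230),(315,200)]).round(1))
goal(*c[:2],3,np.degrees(np.arctan2(*(P[0]-P[1])[[1,0]])))
i=onz(m,[(70,202)],14);print('can',i)
```

```text
[[ 497.4 -336.2    5. ]
 [ 353.5 -319.     5. ]] [ 425.5 -327.6    5. ] -6.796237795930206
[[ 422.8 -326.9   10.1]
 [ 443.7 -329.4    9.2]]
t 13.47 pos [ 426.7 -327.3  146.1] rot [-179.8    0.3   -4.9] w 51.2 f [-1.6  0.3 -2.1] gf 0.0
  to (np.float64(425.47868939683786), np.float64(-327.609780485139), 3, np.float64(-6.796237795930206)) x -0.12 y 0.04 z 14.31 cm turn 1.9
can [[ 458.64079538 -161.6695184    14.        ]]
```

Request:
arm_command:
  series: [50,0,0,3,2,50,0,0,6,2,50,0,0,9,2,50,0,0,10,2,50,0,0,10,2]

```text
clock: 13.88
eef_pos: [428.9, -326.4, 48.7]
tool_rot: [-3.139, 0.003, -0.118]
force: [-0.3, -0.1, 0.3]
width: 42.6
gripper_force: 0.0
```

Run:
```python
from h import *
goal(427,-327.5,5,-6.5)
```

```text
t 13.88 pos [ 428.9 -326.4   48.7] rot [-179.9    0.2   -6.8] w 42.6 f [-0.3 -0.1  0.3] gf 0.0
  to (427, -327.5, 5, -6.5) x -0.17 y 0.14 z 4.37 cm turn -0.3
```

Request:
arm_command:
  series: [50,-0.1,0.1,2,0,50,-0.1,0.1,3.5,0,50,-0.1,0.1,4.2,0,50,-0.1,0.1,4.2,0,30,-0.1,0.1,4.2,0]

```text
clock: 14.3
eef_pos: [429.2, -328.8, 9.1]
tool_rot: [3.141, -0.002, -0.119]
force: [-0.8, -0.1, -0.3]
width: 32.0
gripper_force: 0.0
```

Request:
arm_command:
  series: [20,0,0,0,0,10,0,0,0,0,0,0,0,0,0,0,0,0,0,0,0,0,0,0,0]

```text
clock: 14.72
eef_pos: [429.0, -328.5, 8.6]
tool_rot: [3.141, -0.001, -0.119]
force: [0.3, 0.5, 5.7]
width: 0.1
gripper_force: 3.6
```

Request:
arm_command:
  series: [0,0,0,0,0,0,0,0,0,0,0,0,0,0,0,0,0,0,0,0,0,0,0,0,0]

```text
clock: 15.13
eef_pos: [428.9, -328.5, 8.6]
tool_rot: [3.141, -0.001, -0.119]
force: [0.1, 0.8, 6.7]
width: -0.0
gripper_force: 3.7
```

The fingers closed on top of the pen, 5 mm too high. I back off, open and look again.

Request:
arm_command:
  series: [0,0,0,-2,0,20,0,0,-4,0,50,0,0,-6,0,50,0,0,-6,0,50,0,0,-6,0]

```text
clock: 15.55
eef_pos: [428.9, -328.9, 68.7]
tool_rot: [3.14, -0.002, -0.119]
force: [-0.0, 0.3, 0.2]
width: 42.5
gripper_force: 0.0
```

Run:
```python
from h import *
p,d,m=snap('wrist','w7');m=load('w7');goal(427,-327.5,3,-6.5)
H,S,V=hsvs(p)
yy,xx=np.mgrid[0:480,0:640];P=dep(m,np.c_[xx.ravel(),yy.ravel()].astype(float))
k=(S.ravel()<45)&(V.ravel()>120)&(P[:,2]>3)&(P[:,2]<14)&(np.abs(P[:,1]+327)<25)&(P[:,0]<500)&(P[:,0]>350)
q=P[k];print(len(q));r=cv2.fitLine(q[:,:2].astype(np.float32),2,0,.01,.01).ravel();print(r,'y at x=429',r[3]+(429-r[2])*r[1]/r[0],np.degrees(np.arctan(r[1]/r[0])),q[:,0].min(),q[:,0].max(),np.median(q[:,2]))
```

```text
t 15.6 pos [ 428.2 -328.4   67.8] rot [180.   -0.   -6.8] w 42.5 f [-0.2  1.4 -0.6] gf 0.0
  to (427, -327.5, 3, -6.5) x -0.13 y -0.08 z 6.48 cm turn -0.3
3281
[ 9.9327022e-01 -1.1582010e-01  4.3477423e+02 -3.2797742e+02] y at x=429 -327.3041 -6.650929 354.28043389858476 490.440429291077 8.737144478949574
```

View pics/w7.png

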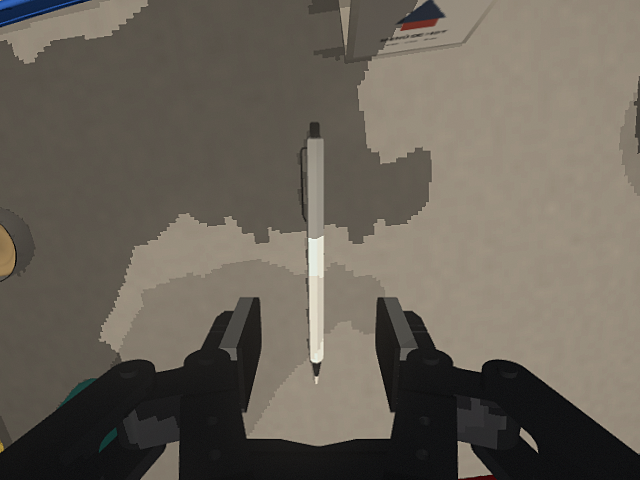

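The pen hasn't moved and sits centred between the fingers (pen u≈316, fingers 250 and 386). I go lower this time.

Request:
arm_command:
  series: [50,0,-0.1,2,0,50,0,-0.1,4,0,50,0,-0.1,5.5,0,50,0,-0.1,6.2,0,50,0,-0.1,6.5,0]

```text
clock: 16.02
eef_pos: [427.1, -326.5, 0.7]
tool_rot: [-3.14, 0.004, -0.119]
force: [-0.2, 0.6, -0.2]
width: 42.8
gripper_force: 0.0
```

Request:
arm_command:
  series: [20,0,0,0,0,5,0,0,0,0,0,0,0,0,0,0,0,0,0,0,0,0,0,0,0]

```text
clock: 16.43
eef_pos: [428.9, -327.8, 3.6]
tool_rot: [3.141, -0.001, -0.119]
force: [-0.4, 0.5, 1.4]
width: 6.6
gripper_force: 58.9
```

Pen gripped. I lift it, carry it and turn it.

Request:
arm_command:
  series: [0,0,0,-1,0,0,0,0,-4,0,0,0,0,-8,0,0,0,0,-12,0,0,0,0,-15,0]

```text
clock: 16.85
eef_pos: [428.9, -327.8, 156.6]
tool_rot: [3.14, -0.003, -0.119]
force: [0.3, -0.2, -0.7]
width: 6.4
gripper_force: 58.7
```

Request:
arm_command:
  series: [0,3.2,-2,0,-7,0,6.4,-4,0,-14,0,9.6,-6,0,-21,0,12.8,-8.5,0,-28,0,16,-10,0,-34]

```text
clock: 17.27
eef_pos: [601.0, -243.9, 154.3]
tool_rot: [-3.141, -0.002, 0.482]
force: [-0.1, -0.6, -1.1]
width: 6.3
gripper_force: 58.7
```

Request:
arm_command:
  series: [0,0,0,0,-7,0,0,0,0,-14,0,0,0,0,-21,0,0,0,0,-28,0,0,0,0,-34]

```text
clock: 17.68
eef_pos: [598.9, -247.3, 153.7]
tool_rot: [3.141, 0.001, 1.074]
force: [-0.1, 0.2, -0.7]
width: 6.3
gripper_force: 58.7
```

Request:
arm_command:
  series: [0,0,0,0,-7,0,0,0,0,-14,0,0,0,0,-21,0,0,0,0,-28,0,0,0,0,-34]

```text
clock: 18.1
eef_pos: [598.8, -247.5, 153.8]
tool_rot: [-3.142, 0.001, 1.667]
force: [0.3, 1.2, -0.5]
width: 6.7
gripper_force: 58.7
```

Run:
```python
from h import *
goal(605.5,-243.5,9,95);p,d,m=snap('wrist','w8')
```

```text
t 18.1 pos [ 598.8 -247.5  153.8] rot [-1.80e+02  1.00e-01  9.55e+01] w 6.7 f [ 0.3  1.2 -0.5] gf 58.7
  to (605.5, -243.5, 9, 95) x 0.34 y 0.70 z 14.48 cm turn 0.5
```

View pics/w8.png

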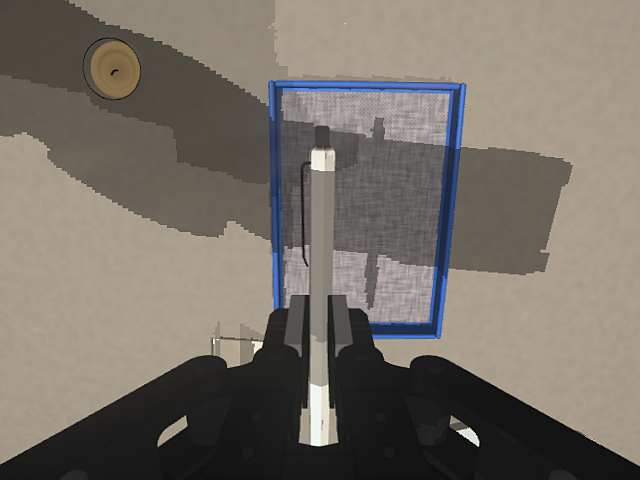

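The pen is held parallel to the tray. The tray rim corners are at (270,84), (465,85) and (440,337).

Run:
```python
from h import *
m=load('w8');P=onz(m,[(270,83),(466,85),(440,338)],20);print(P.round(1))
c=(P[0]+P[2])/2;a=P[1]-P[2];a/=np.linalg.norm(a);w=(P[1]-P[0]);w/=np.linalg.norm(w)
print('centre',c.round(1),np.degrees(np.arctan2(a[1],a[0])),np.degrees(np.arctan2(w[1],w[0])))
print(dep(m,[(400,130),(320,210)]).round(1))
for o in(-22,22):print(o,(c+o*w).round(1))
goal(*(c-22*w)[:2],50,95)
```

```text
[[ 560.6 -159.7   20. ]
 [ 682.7 -148.4   20. ]
 [ 698.1 -326.    20. ]]
centre [ 629.3 -242.9   20. ] 94.94988810758151 5.287452449935752
[[ 648.1 -180.6    5.3]
 [ 595.5 -205.   160.1]]
-22 [ 607.4 -244.9   20. ]
22 [ 651.3 -240.9   20. ]
t 18.15 pos [ 598.8 -247.7  153.6] rot [-180.     0.    95.7] w 6.6 f [ 0.9  0.1 -0.1] gf 58.7
  to (np.float64(607.442628626653), np.float64(-244.91826415737097), 50, 95) x 0.19 y 0.89 z 10.36 cm turn 0.7
```

Request:
arm_command:
  series: [0,0.2,0.8,3,1,0,0.2,0.8,6,1,0,0.2,0.8,9,1,0,0.2,0.8,11,1,0,0.2,0.8,11,1]

```text
clock: 18.57
eef_pos: [603.3, -243.8, 38.9]
tool_rot: [-3.134, -0.002, 1.642]
force: [-0.6, -0.1, 0.9]
width: 6.2
gripper_force: 58.7
```

Request:
arm_command:
  series: [0,0,0,1.5,0,0,0,0,2.5,0,0,0,0,3,0,0,0,0,3.3,0,0,0,0,3.3,0]

```text
clock: 18.98
eef_pos: [607.0, -244.5, 9.8]
tool_rot: [-3.142, 0.0, 1.643]
force: [0.3, -0.2, 0.0]
width: 6.4
gripper_force: 58.7
```

Request:
arm_command:
  series: [0,0,0,0.2,0,0,0,0,0.2,0,35,0,0,0.2,0,35,0,0,0.2,0,35,0,0,0.2,0]

```text
clock: 19.4
eef_pos: [607.2, -244.6, 8.2]
tool_rot: [3.141, 0.0, 1.644]
force: [-0.4, 0.0, -0.1]
width: 30.0
gripper_force: 0.0
```

Request:
arm_command:
  series: [35,0,0,0,0,35,0,0,-3,0,35,0,0,-7,0,50,0,0,-11,0,50,0,0,-15,0]

```text
clock: 19.82
eef_pos: [606.6, -244.2, 159.3]
tool_rot: [-3.141, -0.001, 1.644]
force: [1.5, -0.4, -0.0]
width: 42.7
gripper_force: 0.0
```

Run:
```python
from h import *
p,d,m=snap('wrist','w9');goal(453,156,200,152)
m=load('top0');P=onz(m,[(265,244),(235,297.5)],8);print(P.round(1),P.mean(0),np.degrees(np.arctan2(*(P[0]-P[1])[[1,0]])))
m=load('w4');P=onz(m,[(291,271),(403,347)],8);print(P.round(1),P.mean(0),np.degrees(np.arctan2(*(P[1]-P[0])[[1,0]])))
```

```text
t 19.87 pos [ 611.7 -245.3  168.4] rot [179.3   0.3  94.2] w 42.2 f [ 2.1 -0.4  4.6] gf 0.0
  to (453, 156, 200, 152) x 41.17 y -12.92 z -3.16 cm turn -57.8
[[511.9 119.3   8. ]
 [395.7 186.1   8. ]] [453.81521067 152.6779276    8.        ] -29.875838344904558
[[395.3 193.8   8. ]
 [516.8 119.5   8. ]] [456.05180399 156.66512658   8.        ] -31.443017427908043
```

View pics/w9.png

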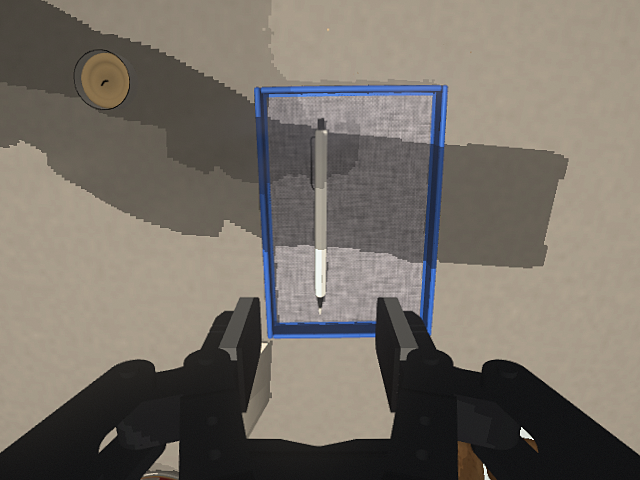

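The pen lies flat and lengthwise in the tray, from (321,120) to (320,312). Now the marker.

Request:
arm_command:
  series: [60,3.4,-1,-1,0,60,6.8,-2,-2,0,60,10.2,-3,-2,0,60,13.6,-4,-2,0,60,17,-5,-2,0]

```text
clock: 20.28
eef_pos: [544.1, -77.3, 178.2]
tool_rot: [3.141, 0.0, 1.643]
force: [0.4, 0.5, -0.1]
width: 51.2
gripper_force: 0.0
```

Request:
arm_command:
  series: [60,3.4,-1,0,0,60,6.8,-2,0,0,60,10.2,-3,0,0,60,13.6,-4,0,0,60,17,-5,0,0]

```text
clock: 20.7
eef_pos: [481.7, 88.8, 178.0]
tool_rot: [3.141, -0.0, 1.643]
force: [0.5, 0.5, 0.7]
width: 51.3
gripper_force: 0.0
```

Request:
arm_command:
  series: [60,3.4,-1,0,-7,60,6.9,-2.2,0,-14,60,6.9,-2.2,0,-21,60,6.9,-2.2,0,-28,60,6.9,-2.2,0,-35]

```text
clock: 21.12
eef_pos: [455.2, 155.7, 178.0]
tool_rot: [3.141, 0.0, 2.263]
force: [0.7, -0.2, -0.3]
width: 51.3
gripper_force: 0.0
```

Request:
arm_command:
  series: [60,0,0,0,-7,60,0,0,0,-14,60,0,0,1,-20,60,0,0,3,-20,60,0,0,3,-20]

```text
clock: 21.53
eef_pos: [454.0, 153.4, 145.7]
tool_rot: [-3.138, -0.003, 2.603]
force: [-0.9, -0.1, -0.5]
width: 51.7
gripper_force: 0.0
```

Run:
```python
from h import *
p,d,m=snap('wrist','w10');m=load('w10')
yy,xx=np.mgrid[0:480,0:640];P=dep(m,np.c_[xx.ravel(),yy.ravel()].astype(float))
a=np.radians(149.5);v=P[:,:2]-[455,155];l=v@[np.cos(a),np.sin(a)];n=v@[-np.sin(a),np.cos(a)]
k=(P[:,2]>7)&(P[:,2]<25)&(abs(l)<95)&(abs(n)<22);q=P[k][:,:2].astype(np.float32)
print(len(q),cv2.minAreaRect(q),np.percentile(P[k][:,2],90))
r=cv2.fitLine(q,2,0,.01,.01).ravel();ang=np.degrees(np.arctan2(r[1],r[0]))%180;print(r,ang)
c=cv2.minAreaRect(q)[0];goal(c[0],c[1],5,ang)
```

```text
4132 ((454.673828125, 156.4697265625), (15.985849380493164, 134.44239807128906), 59.9068717956543) 16.866206465276083
[  0.86567044  -0.5006143  450.72336    158.51791   ] 149.95935
t 21.58 pos [454.4 153.9 146.8] rot [-1.799e+02 -1.000e-01  1.492e+02] w 51.1 f [-0.3  0.9 -0.3] gf 0.0
  to (454.673828125, 156.4697265625, 5, np.float32(149.95935)) x 0.11 y 0.23 z 14.18 cm turn -0.8
```

View pics/w10.png

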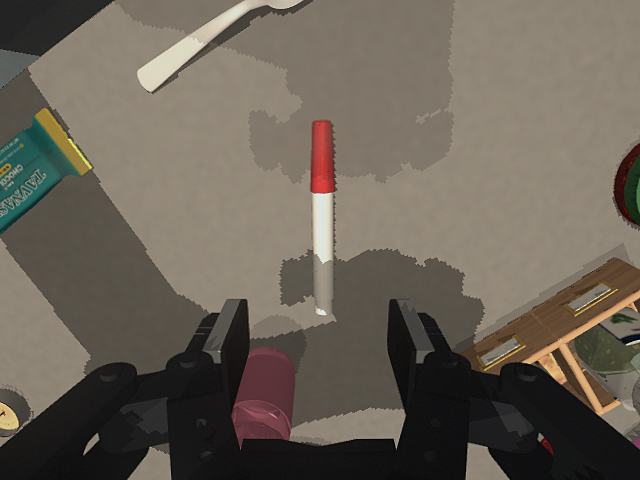

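The marker lies along the tool's x axis, from (321,122) to (322,312). The pink jar is well behind the fingers, so I descend.

Request:
arm_command:
  series: [50,0.1,0.2,4,0,50,0.1,0.2,7.5,0,50,0.1,0.2,11,-1,50,0.1,0.2,13,-1,50,0.1,0.2,14,-1]

```text
clock: 22.0
eef_pos: [455.0, 156.5, 6.0]
tool_rot: [-3.139, -0.001, 2.621]
force: [0.1, -1.3, 0.5]
width: 42.6
gripper_force: 0.0
```

Request:
arm_command:
  series: [20,0,0,0,0,5,0,0,0,0,0,0,0,0,0,0,0,0,0,0,0,0,0,0,0]

```text
clock: 22.42
eef_pos: [456.6, 156.9, 8.9]
tool_rot: [3.14, 0.001, 2.62]
force: [-0.5, -0.2, 0.7]
width: 11.3
gripper_force: 53.3
```

At 11.3 mm the width is less than the marker's, so the grip is too high on the barrel. I open, go 5 mm lower and regrip.

Request:
arm_command:
  series: [40,0,0,0,0,40,0,0,0,0,40,0,0,0.3,0,40,0,0,0.5,0,40,0,0,0.6,0]

```text
clock: 22.83
eef_pos: [455.6, 156.7, 1.5]
tool_rot: [-3.141, -0.0, 2.621]
force: [0.4, 0.6, -0.4]
width: 34.0
gripper_force: 0.0
```

Request:
arm_command:
  series: [20,0,0,0,0,5,0,0,0,0,0,0,0,0,0,0,0,0,0,0,0,0,0,0,0]

```text
clock: 23.25
eef_pos: [455.5, 156.9, 1.9]
tool_rot: [-3.142, -0.0, 2.621]
force: [-0.3, -0.1, 1.9]
width: 12.9
gripper_force: 58.6
```

Request:
arm_command:
  series: [0,0,0,-2,0,0,0,0,-6,0,0,0,0,-10,0,0,0,0,-14,0,0,0,0,-18,0]

```text
clock: 23.67
eef_pos: [455.0, 156.6, 183.5]
tool_rot: [-3.141, -0.001, 2.621]
force: [1.6, -0.7, -0.1]
width: 13.2
gripper_force: 58.7
```

Request:
arm_command:
  series: [0,-3,-2,0,0,0,-6,-4,0,0,0,-9,-6,0,0,0,-12,-8,0,0,0,-15,-10,0,0]

```text
clock: 24.08
eef_pos: [536.5, -6.6, 181.9]
tool_rot: [-3.141, 0.0, 2.621]
force: [0.8, 1.4, -0.4]
width: 13.3
gripper_force: 58.7
```

Request:
arm_command:
  series: [0,-3,-2,0,0,0,-6,-4,0,0,0,-9,-6,0,0,0,-12,-8,0,0,0,-15,-10,0,0]

```text
clock: 24.5
eef_pos: [616.7, -168.0, 181.6]
tool_rot: [-3.141, -0.0, 2.621]
force: [-0.4, 0.4, 0.3]
width: 12.9
gripper_force: 58.7
```

Request:
arm_command:
  series: [0,-3,-2,0,7,0,-6.7,-4.9,0,14,0,-6.7,-4.9,0,21,0,-6.7,-4.9,0,28,0,-6.7,-4.9,0,35]

```text
clock: 24.92
eef_pos: [649.9, -243.2, 180.9]
tool_rot: [-3.141, -0.001, 2.002]
force: [-1.1, 0.7, -0.1]
width: 12.9
gripper_force: 58.7
```

Request:
arm_command:
  series: [0,0,0,0,7,0,0,0,0,14,0,0,0,2,20,0,0,0,4,20,0,0,0,4,20]

```text
clock: 25.33
eef_pos: [647.2, -241.3, 137.7]
tool_rot: [-3.134, -0.002, 1.662]
force: [-1.2, -0.4, -1.6]
width: 13.1
gripper_force: 58.7
```

Run:
```python
from h import *
p,d,m=snap('wrist','w11');goal(651,-241,6,95)
```

```text
t 25.38 pos [ 648.3 -241.4  139.5] rot [-1.797e+02 -1.000e-01  9.520e+01] w 13.0 f [-0.3  0.4 -0.8] gf 58.7
  to (651, -241, 6, 95) x 0.02 y 0.27 z 13.35 cm turn 0.2
```

View pics/w11.png

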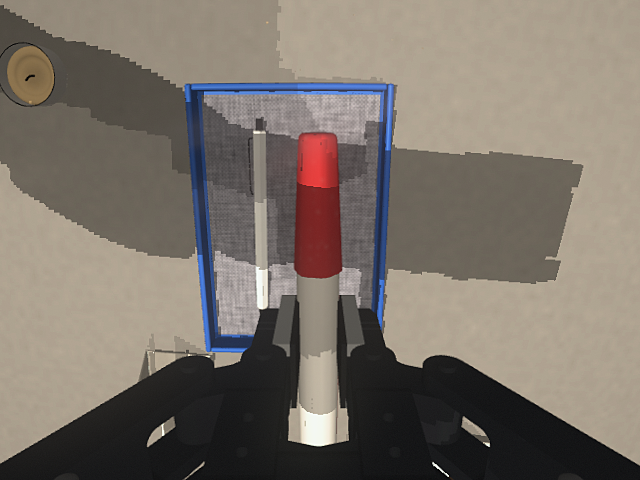

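The marker is held parallel to the pen (pen u≈262, marker u≈318) and inside the tray. I lower it.

Request:
arm_command:
  series: [0,0,0.1,3,0,0,0,0.1,6,0,0,0,0.1,9,0,0,0,0.1,10.5,0,0,0,0.1,10.5,0]

```text
clock: 25.8
eef_pos: [648.9, -241.2, 33.7]
tool_rot: [-3.136, -0.002, 1.661]
force: [-1.0, 1.3, -0.4]
width: 13.1
gripper_force: 58.7
```

Request:
arm_command:
  series: [0,0,0,1,0,0,0,0,2,0,0,0,0,2.3,0,0,0,0,2.5,0,0,0,0,2.5,0]

```text
clock: 26.22
eef_pos: [651.5, -241.8, 12.1]
tool_rot: [3.141, 0.0, 1.661]
force: [0.4, 0.3, -0.9]
width: 13.3
gripper_force: 58.7
```

Request:
arm_command:
  series: [0,0,0,0.3,0,0,0,0,0.5,0,0,0,0,0.6,0,0,0,0,0.6,0,0,0,0,0.6,0]

```text
clock: 26.63
eef_pos: [651.3, -241.7, 6.0]
tool_rot: [3.141, 0.0, 1.661]
force: [-0.7, -0.1, 1.1]
width: 13.2
gripper_force: 58.7
```

Request:
arm_command:
  series: [20,0,0,0,0,30,0,0,0,0,30,0,0,0,0,30,0,0,0,0,30,0,0,0,0]

```text
clock: 27.05
eef_pos: [651.2, -241.6, 5.8]
tool_rot: [3.142, 0.0, 1.661]
force: [0.1, -0.8, 1.0]
width: 25.5
gripper_force: 0.0
```

Request:
arm_command:
  series: [30,0,0,-1,0,30,0,0,-4,0,40,0,0,-8,0,60,0,0,-12,0,60,0,0,-15,0]

```text
clock: 27.47
eef_pos: [652.4, -241.6, 160.1]
tool_rot: [3.138, 0.001, 1.661]
force: [0.1, -0.2, 0.2]
width: 51.3
gripper_force: 0.0
```

Run:
```python
from h import *
p,d,m=snap('wrist','w12');goal(459,-160,160,95)
m=load('w12');P=dep(m,[(320,y) for y in range(140,300,20)]);print(P.round(0))
# candle in this view and others
for f,uv in (('w8',(112,69)),('w11',(29,74)),('w9',(103,80))): print(onz(load(f),[uv],14).round(1))
```

```text
t 27.52 pos [ 655.9 -242.2  166.4] rot [179.3   0.3  95.2] w 51.8 f [2.1 0.4 4.4] gf 0.0
  to (459, -160, 160, 95) x 9.96 y -18.87 z 0.64 cm turn 0.2
[[ 649. -186.   18.]
 [ 651. -199.   19.]
 [ 652. -212.   20.]
 [ 653. -226.   20.]
 [ 654. -240.   21.]
 [ 656. -254.   20.]
 [ 657. -270.   19.]
 [ 659. -285.   19.]]
[[ 458.2 -159.2   14. ]]
[[ 459.7 -158.8   14. ]]
[[ 458.8 -159.2   14. ]]
```

View pics/w12.png

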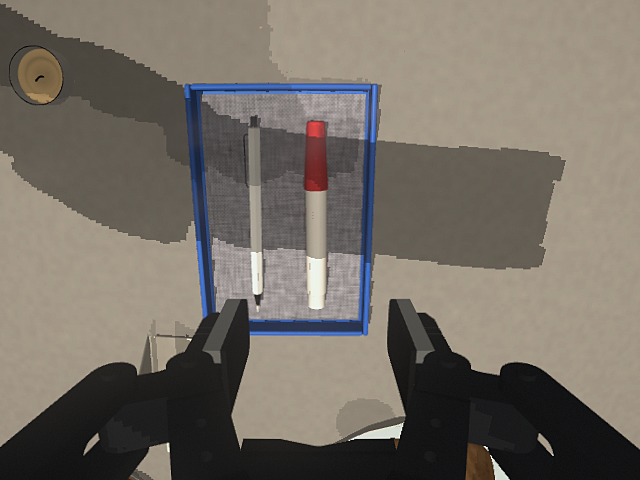

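The pen (255,120 to 258,310) and the marker (316,122 to 316,308) lie side by side lengthwise on the tray floor. Now the tea light.

Request:
arm_command:
  series: [90,2,-3.7,0,0,90,4,-7.4,0,0,90,6,-11.1,0,0,90,8,-14.8,0,0,90,9.2,-18.4,0,0]

```text
clock: 27.93
eef_pos: [457.9, -164.6, 156.5]
tool_rot: [3.141, -0.0, 1.663]
force: [0.9, -0.7, -0.3]
width: 76.7
gripper_force: 0.0
```

Request:
arm_command:
  series: [80,0,0,1,0,80,0,0,2,0,80,0,0,2,0,80,0,0,2,0,80,0,0,2,0]

```text
clock: 28.35
eef_pos: [461.4, -166.8, 135.9]
tool_rot: [3.14, 0.0, 1.661]
force: [0.3, 0.6, 0.2]
width: 68.4
gripper_force: 0.0
```

Run:
```python
from h import *
p,d,m=snap('wrist','w13');m=load('w13')
yy,xx=np.mgrid[0:480,0:640];P=dep(m,np.c_[xx.ravel(),yy.ravel()].astype(float))
k=(P[:,2]>5)&(P[:,2]<25)&(np.hypot(P[:,0]-459,P[:,1]+159)<35);k2=k.reshape(480,640).astype(np.uint8)*255
c=big(k2,(0,0,640,480));print(cv2.boundingRect(c),cv2.contourArea(c),circ(m,c,13),np.percentile(P[k][:,2],[10,50,90]),(P[k].min(0)+P[k].max(0))/2)
goal(459,-159.3,2,95)
```

```text
(285, 187, 59, 60) 2712.5 (array([ 458. , -159.1]), 20.2) [ 7.4917899   9.28606276 13.45175069] [ 458.53790089 -159.11155498   11.41812597]
t 28.4 pos [ 461.3 -166.8  136. ] rot [179.9   0.   95.2] w 68.2 f [-0.5 -0.9  1. ] gf 0.0
  to (459, -159.3, 2, 95) x 0.76 y -0.16 z 13.40 cm turn 0.2
```

Request:
arm_command:
  series: [80,0.4,-0.2,3,0,80,0.7,-0.2,6,0,80,0.7,-0.2,9,0,80,0.7,-0.2,12,0,80,0.7,-0.2,12,0]

```text
clock: 28.82
eef_pos: [455.1, -159.0, 11.7]
tool_rot: [-3.135, -0.002, 1.662]
force: [0.3, 0.6, -1.2]
width: 68.1
gripper_force: 0.0
```

Request:
arm_command:
  series: [80,0,0,0.5,0,80,0,0,0.9,0,80,0,0,1.1,0,80,0,0,1.1,0,80,0,0,1.1,0]

```text
clock: 29.23
eef_pos: [457.9, -160.2, 5.9]
tool_rot: [3.14, 0.001, 1.661]
force: [-0.8, 0.4, 0.1]
width: 68.2
gripper_force: 0.0
```

Request:
arm_command:
  series: [80,0,0,0.2,0,80,0,0,0.4,0,60,0,0,0.4,0,30,0,0,0.4,0,20,0,0,0.4,0]

```text
clock: 29.65
eef_pos: [457.1, -159.8, 1.2]
tool_rot: [3.142, 0.0, 1.661]
force: [-2.0, 0.8, 15.5]
width: 34.6
gripper_force: 58.5
```

Request:
arm_command:
  series: [20,0,0,0,0,20,0,0,0,0,20,0,0,0,0,20,0,0,0,0,20,0,0,0,0]

```text
clock: 30.07
eef_pos: [457.1, -159.9, 1.3]
tool_rot: [3.141, 0.0, 1.661]
force: [-0.6, 0.4, 6.2]
width: 34.4
gripper_force: 59.4
```

Request:
arm_command:
  series: [20,0,0,-1,0,20,0,0,-4,0,20,0,0,-8,0,20,0,0,-12,0,20,0,0,-15,0]

```text
clock: 30.48
eef_pos: [457.4, -159.6, 153.5]
tool_rot: [3.14, 0.0, 1.662]
force: [1.0, -0.4, -0.5]
width: 34.7
gripper_force: 59.9
```

Request:
arm_command:
  series: [20,1.5,3.6,0,0,20,3,7.2,0,0,20,4.5,10.8,0,0,20,6,14.4,0,0,20,7.5,18,0,0]

```text
clock: 30.9
eef_pos: [630.7, -68.2, 151.0]
tool_rot: [-3.141, 0.0, 1.661]
force: [1.3, -0.3, -0.7]
width: 34.4
gripper_force: 59.9
```

Request:
arm_command:
  series: [20,0,1.5,0,0,20,0,3,0,0,20,0,3.8,0,0,20,0,3.8,0,0,20,0,3.8,0,0]

```text
clock: 31.32
eef_pos: [666.5, -65.8, 150.4]
tool_rot: [-3.14, 0.0, 1.661]
force: [-0.0, -0.1, -0.6]
width: 34.3
gripper_force: 59.9
```

Run:
```python
from h import *
p,d,m=snap('wrist','w14');m=load('w14')
yy,xx=np.mgrid[0:480,0:640];P=dep(m,np.c_[xx.ravel(),yy.ravel()].astype(float));H,S,V=hsvs(p)
k=((S.ravel()<45)&(V.ravel()>90)&(P[:,2]>3)&(P[:,2]<25)&(np.hypot(P[:,0]-660,P[:,1]-9)<75)).reshape(480,640)
c=big(u8(k),(0,0,640,480));print(cv2.boundingRect(c),cv2.contourArea(c),circ(m,c,13))
q=P[k.ravel()];print((q.min(0)+q.max(0))/2,np.ptp(q,0)); 
r=P[np.hypot(P[:,0]-660,P[:,1]-9)<20];print('floor z',np.median(r[:,2]))
z=P[(P[:,2]>145)&(np.hypot(P[:,0]-monitor.read_state()['eef_pos'][0],P[:,1]-monitor.read_state()['eef_pos'][1])<17)]
print('held top z',np.percentile(z[:,2],[5,50,95]) if len(z) else None)
goal(661,9,7,95)
```

```text
(224, 4, 194, 199) 29678.0 (array([661.5,  10.3]), 62.0)
[659.67444965   7.91679688  10.0159534 ] [145.83536501 139.95597784  14.02232532]
floor z 6.408840545240878
held top z [156.42848766 159.30427153 234.21803942]
t 31.37 pos [666.2 -66.  150.5] rot [-179.9    0.    95.2] w 34.2 f [ 0.  -2.   0.6] gf 59.9
  to (661, 9, 7, 95) x 7.52 y 0.16 z 14.35 cm turn 0.2
```

Request:
arm_command:
  series: [20,3,0.1,0,0,20,6,0.2,2,0,20,7.6,0.2,5,0,20,7.6,0.2,8.5,0,20,7.6,0.2,11,0]

```text
clock: 31.78
eef_pos: [660.3, 11.7, 39.2]
tool_rot: [-3.139, -0.001, 1.664]
force: [-0.8, -0.8, 0.4]
width: 34.5
gripper_force: 59.9
```

Request:
arm_command:
  series: [20,0,0,0.5,0,20,0,0,1,0,20,0,0,1.5,0,20,0,0,2,0,20,0,0,2,0]

```text
clock: 32.2
eef_pos: [663.0, 10.0, 21.4]
tool_rot: [3.141, 0.0, 1.66]
force: [-0.5, -0.6, -0.8]
width: 34.4
gripper_force: 59.9
```

Run:
```python
from h import *
goal(661.5,10,7,95)
```

```text
t 32.2 pos [663.   10.   21.4] rot [179.9   0.   95.1] w 34.4 f [-0.5 -0.6 -0.8] gf 59.9
  to (661.5, 10, 7, 95) x 0.01 y -0.14 z 1.44 cm turn 0.1
```

Request:
arm_command:
  series: [20,0,-0.1,0.5,0,20,0,-0.1,0.9,0,20,0,-0.1,1.2,0,20,0,-0.1,1.4,0,20,0,-0.1,1.4,0]

```text
clock: 32.62
eef_pos: [661.5, 10.3, 6.6]
tool_rot: [-3.141, 0.0, 1.661]
force: [0.2, -0.1, 0.1]
width: 34.3
gripper_force: 60.0
```

Run:
```python
from h import *
goal(661.5,10,6.5,95)
```

```text
t 32.62 pos [661.5  10.3   6.6] rot [-180.     0.    95.2] w 34.3 f [ 0.2 -0.1  0.1] gf 60.0
  to (661.5, 10, 6.5, 95) x -0.03 y -0.01 z 0.01 cm turn 0.2
```

Open modestly, rise, then move away for a numeric check of everything.

Request:
arm_command:
  series: [45,0,0,0,0,55,0,0,0,0,55,0,0,0,0,55,0,0,0,0,55,0,0,0,0]

```text
clock: 33.03
eef_pos: [661.6, 10.3, 6.9]
tool_rot: [3.141, 0.0, 1.661]
force: [-0.1, -0.1, -0.3]
width: 46.9
gripper_force: 0.0
```

Request:
arm_command:
  series: [60,0,0,-1,0,60,0,0,-4,0,60,0,0,-8,0,60,0,0,-12,0,60,0,0,-16,0]

```text
clock: 33.45
eef_pos: [661.2, 10.5, 169.2]
tool_rot: [-3.142, -0.0, 1.662]
force: [0.2, 0.7, -0.4]
width: 51.2
gripper_force: 0.0
```

Request:
arm_command:
  series: [60,-2.5,-3,-1,0,60,-5,-6,-2,0,60,-7.5,-9,-3,0,60,-10,-12,-4,0,60,-12,-15,-5,0]

```text
clock: 33.87
eef_pos: [521.4, -124.8, 218.0]
tool_rot: [3.141, 0.002, 1.66]
force: [-1.5, -0.7, 0.6]
width: 51.4
gripper_force: 0.0
```

Run:
```python
from h import *
goal(661.5,10,200,95)
snap('wrist','w15');snap('top','t15');snap('side','s15')
for f in('w15','t15'):
    m=load(f);yy,xx=np.mgrid[0:480,0:640];P=dep(m,np.c_[xx.ravel(),yy.ravel()].astype(float));p=m['p'];H,S,V=hsvs(p)
    def near(x,y,r,lo,hi):
        k=(np.hypot(P[:,0]-x,P[:,1]-y)<r)&(P[:,2]>lo)&(P[:,2]<hi);q=P[k]
        return (len(q),((q.min(0)+q.max(0))/2).round(1),np.ptp(q,0).round(1),np.median(q[:,2]).round(1)) if len(q)>5 else len(q)
    # candle by colour
    k=((H>12)&(H<35)&(S>60)&(V>80)).ravel()&(np.hypot(P[:,0]-661,P[:,1]-10)<50);q=P[k]
    print(f,'candle',len(q),q.mean(0).round(1) if len(q) else '',np.ptp(q,0).round(1) if len(q) else '')
    print(' candle hi',near(661,10,45,14,40))
    print(' jr',near(637,222,32,95,125),' jw',near(632,294,32,92,111))
    print(' card',near(538,-368,45,50,75),' pot',near(549,372,45,18,35),' turq',near(346,-185,35,95,120),' pink',near(530,54,35,95,120))
m=load('top0');P=dep(m,np.c_[xx.ravel(),yy.ravel()].astype(float));print('before card',near(538,-368,45,50,75),' pot',near(549,372,45,18,35),' turq',near(346,-185,35,95,120),' pink',near(530,54,35,95,120))
```

```text
t 33.87 pos [ 521.4 -124.8  218. ] rot [1.80e+02 1.00e-01 9.51e+01] w 51.4 f [-1.5 -0.7  0.6] gf 0.0
  to (661.5, 10, 200, 95) x 12.18 y 15.16 z 1.80 cm turn 0.1
w15 candle 1598 [662.5  11.3  14.2] [67.6 68.5 18.4]
 candle hi (1428, array([661.9,  10.9,  18.8]), array([38.8, 37.6,  9.6]), np.float64(15.4))
 jr 0  jw 0
 card 0  pot 0  turq (3488, array([ 348.5, -188.1,  102.2]), array([45.3, 44.4, 14.4]), np.float64(106.8))  pink 0
t15 candle 206 [662.1  10.4  13. ] [39.1 34.  17.5]
 candle hi (113, array([661.7,  11.9,  18.5]), array([87.4, 84.6,  9. ]), np.float64(15.7))
 jr (403, array([634.9, 219.7, 108.2]), array([44.1, 44.4, 26.1]), np.float64(111.5))  jw (403, array([632.5, 292.6, 101.5]), array([46.2, 44.9, 18.9]), np.float64(103.4))
 card (42, array([ 550.4, -395.6,   60.6]), array([27.6, 29.3, 20.9]), np.float64(62.4))  pot (698, array([550.7, 374.1,  24.7]), array([64.8, 63.5, 13.4]), np.float64(24.3))  turq (395, array([ 347.6, -190. ,  104.4]), array([42.8, 44.6, 18.5]), np.float64(105.8))  pink (372, array([537. ,  55.2, 103.9]), array([42.6, 43.7, 17.6]), np.float64(105.8))
before card (128, array([ 549. , -380.5,   60.4]), array([30.3, 56.8, 20.5]), np.float64(61.1))  pot (690, array([550.6, 374.3,  25.9]), array([66. , 63.9, 15.8]), np.float64(24.3))  turq (404, array([ 347. , -189.7,  104.7]), array([44.5, 43.8, 19.4]), np.float64(106.1))  pink (374, array([536.9,  55.2, 103.9]), array([44. , 43.7, 16.7]), np.float64(106.0))
```

Run:
```python
from h import *
a=load('side0')['p'].astype(int);b=load('s15')['p'].astype(int)
d=abs(a-b).max(2)[335:412,295:350];print('side card diff',np.median(d),(d>60).mean())
A=cv2.Canny(a.astype(np.uint8)[335:412,295:350],60,150);B=cv2.Canny(b.astype(np.uint8)[335:412,295:350],60,150)
print(cv2.phaseCorrelate(A.astype(float),B.astype(float)))
z=load('t15');P=dep(z,[(u,222) for u in range(470,520,6)]);print(P[:,2].round())
```

```text
side card diff 5.0 0.0
((0.022069126568421638, 0.008990294048999203), 0.9121131421839614)
[716. 719. 716. 716. 711. 706.  55.   2.  -1.]
```

The card hasn't moved; in the top view the arm was simply covering it. Handing in.

```bash
python3 -c "
from cell import workorder
print(workorder.finish_job())"
```

```text
the job is handed in; nothing more can be done
None
```

I handed the job in at about 34 s: both jars are upright in the caddy, one per bay, the pen and marker lie side by side in the tray, and the tea light is centred in the dish. The card and green pot have not moved, but I viewed 15 pictures, one over the limit of 14.

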